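Open the spring clamp's dust cover and hold the jaw at the marker

ROBOT

A 7-joint arm with a two-finger parallel gripper is mounted at the origin on a cart in front of the work surface, level with it; the furniture and walls round the work are solid. World frame = base frame: x ahead of the robot, y to its left, z up, the work surface at z = 0. Lengths are in m, angles in rad, forces in N, time in s.
With the tool pointing down it reaches from about 0.4 to 0.9 m from the base axis. Payload 5.5 kg.
Tool frame: the origin (TCP) lies at the very end of the fingers, on their centre line; the grasp point (between the pads) lies 19 mm behind it; z points along the fingers, y is the line along which they close (so a half turn about z gives the same grasp; the last joint's range is limited). The gripper opens to 92 mm and grips with 3 to 60 N. Pads are 19 mm wide; open, the fingers measure 130 mm over their backs; the gripper's body (75 mm by 190 mm) begins 47 mm behind the grasp point.
Start: joints at [1.557, 0.501, -0.427, 1.55, 0.221, 1.138, -0.21], TCP at [0.178, -0.625, 0.227] pointing down, gripper open.
Joint ranges: [-2.88, 2.88], [-0.31, 2.03], [-1.54, 1.56], [0.2, 2.42], [-1.41, 4.55], [0.19, 2.02], [-2.57, 2.57]. Speed limits (rad/s): [2.57, 2.57, 3.14, 3.14, 3.14, 3.14, 3.14].

INTERFACE

Orientations are given as a unit quaternion [w, x, y, z].
In Python, from cell import env gives the robot as it stands.
- The arm moves only by the tool step_arm, never from a script. Its argument "rows" is a list of rows, each an object of numbers: "x", "y", "z": the shift along the world's x, y, z in mm; "spin": the turn about the world's z in degrees. In form: [{"x": .., "y": .., "z": .., "spin": ..}, ...]. A call has 1 to 12 rows; each row is the pose to reach, as a shift and turn from the pose commanded when the call began; what a row does not reach only later rows make up. A row lasts 1/12 s, in which the tool goes at most 41.7 mm and 7.16 degrees, less where a joint would pass 70% of its speed; a pose out of reach is approached as far as the arm can. A call with a gripper value outside its range is refused whole. "grip" is the opening, from 0 (shut) to 1 (fully open), set as the call begins (left out, the last holds). The fingers move at their own pace and stop on an object; "grip_force" is the grip in N (left out, the last holds). Time passes only in rows, so rows that repeat a pose let the fingers close. It gives the time, the measured TCP pose, the force, the opening and the grip force at its end, in the units of the state.
- env.sense(): the state, without advancing time (a new reading comes with each control period).
- env.get_image(name): name is "side" or "top" or "wrist"; returns a dict with "pixels" (384x512x3 uint8, red, green, blue), "camera_matrix" (3x3 intrinsics, pixels), "T" (4x4, takes a point from camera to world coordinates). Camera axes: x right, y down, z forward; pixel columns grow to the right and rows downward; lengths in m; the calibration is good to about 2 mm. A picture is of the moment at which its call begins. There is no depth.
- env.job_done(): hands the job in; it is judged then, once.
The state is a dict: "time_s": time; "q": joint angles; "dq": joint speeds; "tau": joint torques, N m; "position": TCP position; "tcp_rot": TCP orientation; "wrist_force": force on the tool from outside, world axes, zero at the start; "moment": the same for the moment, N m; "grip_width": finger opening in m; "gripper_force": force on a finger pad.
Only numpy, scipy, OpenCV 4.12 (cv2) and the standard library are available. Lean on these libraries where they do the work, as an engineer would, in place of code of your own. Each camera call takes 0.05 s, during which the arm holds its last target. There are 200 camera calls.

TASK

Lever the dust cover of the spring clamp open with the tip of the slim needle file (do not touch the cover with the gripper), swing it right back until it leans against its stop, and lay the file down flat on the table, clear of the clamp. Then take the clamp's upright pull post and draw the sprung jaw out towards the robot until its pointer lines up with the small marker on the rail, and keep holding it there so that a ring can be laid in: finish while still holding it. Leave the marker where it is set and do not disturb the other things on the table.

Things in the scene. Friction and masses are not known exactly. Their poses are not given: they have to be found in the camera images.
- clamp: Grey open-topped box fixed to the table, 130 mm along x, 140 mm along y, walls 5 mm thick, rims 46 mm above the table. Origin: centre of its underside; x points from the notched front wall (facing the robot, outer face at x = -65 mm) to the hinge at the back; z up. Inside: the sprung jaw with its post at y = 0, and the marker rail along the -y wall; only the post stands above 23 mm.
- notch (a point): Middle of the notch in the top edge of the clamp's front wall, at clamp x = -65 mm, y = 0, 40 mm above the table. The notch is 44 mm wide and open from 34 mm height up to the shut cover's underside at 46 mm; the file's tip goes in here along the clamp's +x, under the cover. Behind it the space is free for over 50 mm.
- cover (a joint): Angle, rad, of the dust cover, a flat aluminium plate 137 mm along x, 140 mm wide, 4 mm thick, underside 46 mm above the table when shut, overhanging the front wall by 8 mm: 0 shut, growing as its front edge rises; stop at 2.1 (leaning back 30 degrees past upright). The stiff hinge lets it stay where it is left; raising it takes about 1 N at the front edge.
- cover_hinge (a point): Middle of the cover's hinge axis, 67 mm behind the clamp's origin and 48 mm above the table; the axis runs along the clamp's y.
- lip (a point): Middle of the underside of the cover's free front edge, 140 mm from the hinge axis.
- slide (a joint): How far the sprung jaw is drawn out, m: 0 home against the fixed jaw, growing along the clamp's -x, end stop at 0.045. A spring draws it home with 6 N at 0, growing by 2 N per cm.
- post_top (a point): Centre of the top face, 43 mm above the table, of the sprung jaw's upright steel pull post: 14 mm along clamp x, 18 mm along y, 20 to 43 mm high, at clamp x = +10 mm while home. Grip it from above with the fingers on its +y and -y sides, tips no lower than 23 mm above the table, opened no wider than about 60 mm going down (side walls' inner faces 65 mm from the middle).
- pointer_tip (a point): Tip of the thin pointer that reaches from the sprung jaw towards the rail (-y side), 18.5 mm above the table; moves with the jaw.
- marker_rider (a joint): Setting of the marker on its rail, m, along the clamp's -x: the pointer lines up with the marker when joint slide has this same value. Differs from start to start (0.020 to 0.038); it is stiff and must not be shifted.
- mark (a point): Tip of the small brass marker, 12 mm long, that rides on the rail inside the -y wall, 18.5 mm above the table; its thin tip points to the jaw's pointer. The pointer lines up with it when both have the same clamp x.
- needle_file: Slim needle file, 162 mm long, lying on the table to the robot's right; the only loose thing this slim. Origin: middle of its length at its underside. Handle 9 x 9 mm along its own +y from y = 6 to 81 mm; its steel blade, 4 mm wide and 5 mm high, along -y with the tip at y = -81 mm, the blade's middle line 4.5 mm above the underside. About 30 g. Between it and the clamp stand a soldering turntable and a 225 mm tall third-hand stand: carry above them.
- big_file: Bystander: large half-round file with wooden handle, 254 mm long, loose. Leave alone.
- black_pliers: Bystander: pliers 140 mm long, loose. Leave alone.
- wax_pot: Bystander: round screw-lid pot, 59 mm wide, 40 mm high, loose. Leave alone.
- findings_tin: Bystander: flat box 60 x 90 x 25 mm, loose. Leave alone.
- ring_clamp: Bystander: wooden ring clamp 40 x 138 x 19 mm, loose. Leave alone.

How it is judged:
By the outcome, as a careful person would: the job done as asked, in the order asked, and still so for the second after the job is handed in, while the arm keeps its last pose, push and grip.
It also fails if it takes over 72 s, if anything falls off the work surface, if the arm or the gripper's body presses on something with over 40 N, if the wrist force passes 120 N, or if a joint passes its speed limit or range.

## Working session

There is one attempt and no reset: what is moved stays moved. The work goes in short steps, Python scripts to look and compute and a tool call to move; the robot and the scene stay as the last step left them, time stands still between calls to the robot, and variables do not carry over. Pictures are saved under pics/ and viewed, at most 10 in all, crops included, and the job is handed in when it is done.

Besides the shell and the picture viewer there is one more tool, called after "Call:" as a command line: name --argument value ..., lists and objects as JSON in quotes. step_arm: Moves the arm, as the interface text tells. Its arguments: {"type":"object","properties":{"rows":{"type":"array"},"grip":{"type":"number"},"grip_force":{"type":"number"}},"required":["rows"]}

```bash
mkdir -p pics; ls
cat > h.py <<'E'
import numpy as np, cv2, json
from cell import env
def snap(name,tag):
    d=env.get_image(name); cv2.imwrite(f'pics/{tag}.png',cv2.cvtColor(d['pixels'],cv2.COLOR_RGB2BGR))
    np.savez(f'pics/{tag}.npz',K=d['camera_matrix'],T=d['T']); return d
def ray(tag,uv):
    d=np.load(f'pics/{tag}.npz'); r=d['T'][:3,:3]@np.linalg.inv(d['K'])@np.array([uv[0],uv[1],1.]); return d['T'][:3,3],r/np.linalg.norm(r)
def atz(tag,uv,z):
    o,r=ray(tag,uv); return o+r*(z-o[2])/r[2]
def tri(obs):
    A=np.zeros((3,3));b=np.zeros(3)
    for t,uv in obs:
        o,r=ray(t,uv);P=np.eye(3)-np.outer(r,r);A+=P;b+=P@o
    x=np.linalg.solve(A,b); return x,[float(np.linalg.norm(np.cross(x-ray(t,u)[0],ray(t,u)[1]))) for t,u in obs]
def proj(tag,p):
    d=np.load(f'pics/{tag}.npz'); c=np.linalg.inv(d['T'])@np.append(p,1); u=d['K']@c[:3]; return u[:2]/u[2]
def crop(tag,x,y,w,h,s,out):
    im=cv2.imread(f'pics/{tag}.png')[y:y+h,x:x+w]; cv2.imwrite(f'pics/{out}.png',cv2.resize(im,None,fx=s,fy=s,interpolation=cv2.INTER_CUBIC))
E
python3 - <<'E'
from h import *
for n in('side','top','wrist'): snap(n,n+'0')
a=[cv2.imread(f'pics/{n}0.png') for n in('top','side','wrist')]
m=np.vstack([np.hstack(a[:2]),np.hstack([a[2],a[2]*0])])
cv2.imwrite('pics/m0.png',cv2.resize(m,(800,600),interpolation=cv2.INTER_AREA))
for n in('side','top','wrist'):
  d=np.load(f'pics/{n}0.npz');print(n,d['K'].round(1).tolist(),d['T'].round(3).tolist())
print(env.sense())
E
```

```text
pics
side [[348.6, 0.0, 254.4], [0.0, 348.6, 192.5], [0.0, 0.0, 1.0]] [[1.0, 0.006, -0.027, 0.548], [0.025, -0.623, 0.782, -0.867], [-0.012, -0.782, -0.623, 0.825], [0.0, 0.0, 0.0, 1.0]]
top [[476.0, 0.0, 260.5], [0.0, 476.0, 190.7], [0.0, 0.0, 1.0]] [[-0.013, -0.996, 0.084, 0.363], [-1.0, 0.012, -0.008, 0.087], [0.007, -0.084, -0.996, 1.551], [0.0, 0.0, 0.0, 1.0]]
wrist [[340.8, 0.0, 256.0], [0.0, 340.8, 191.8], [0.0, 0.0, 1.0]] [[0.275, -0.923, -0.269, 0.249], [-0.961, -0.264, -0.075, -0.604], [-0.001, 0.279, -0.96, 0.383], [0.0, 0.0, 0.0, 1.0]]
{'time_s': 0.15, 'q': array([ 1.55720014,  0.50163211, -0.42687824,  1.55119312,  0.2208127 ,
        1.13829121, -0.21028214]), 'dq': array([ 0.00034725, -0.00294003, -0.00245293, -0.00291593, -0.00042272,
       -0.00073031, -0.00116183]), 'tau': array([-7.10749242e-03, -5.67097771e+01, -5.82586214e+00, -2.79450935e+01,
       -6.88226824e-02,  2.66073161e-02,  7.63965386e-05]), 'position': array([ 0.17748016, -0.62475102,  0.22592819]), 'tcp_rot': array([-7.31281196e-04,  9.90430871e-01,  1.38007794e-01, -6.64758444e-05]), 'wrist_force': array([-0.05635708,  1.07797309,  0.81653185]), 'moment': array([-0.02938403, -0.03273533, -0.04076394]), 'gripper_force': 0.0, 'grip_width': 0.09174904746680215}
```

View pics/m0.png

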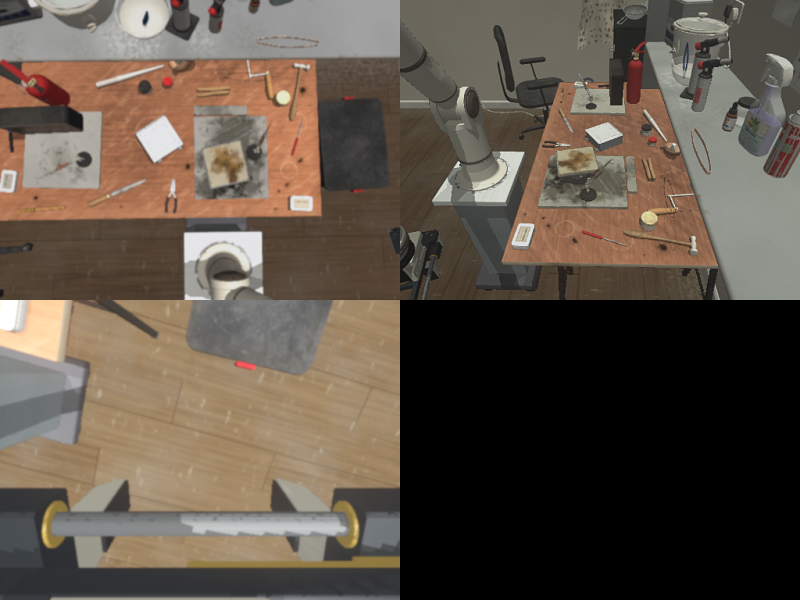

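Run:
```python
from h import *
crop('top0',160,140,80,75,5,'a');crop('top0',355,145,50,75,5,'b');crop('side0',225,145,75,60,5,'c');crop('side0',215,280,95,60,5,'d')
a,b,c,d=[cv2.imread(f'pics/{k}.png') for k in'abcd']
o=np.zeros((600,800,3),np.uint8)
def put(i,x,y,s):
    i=cv2.resize(i,None,fx=s,fy=s); h,w=i.shape[:2]; o[y:y+h,x:x+w]=i[:600-y,:800-x]
put(a,0,0,.8);put(b,400,0,.8);put(c,0,310,.8);put(d,400,310,.8)
cv2.imwrite('pics/m1.png',o)
```

```text
(no output)
```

View pics/m1.png

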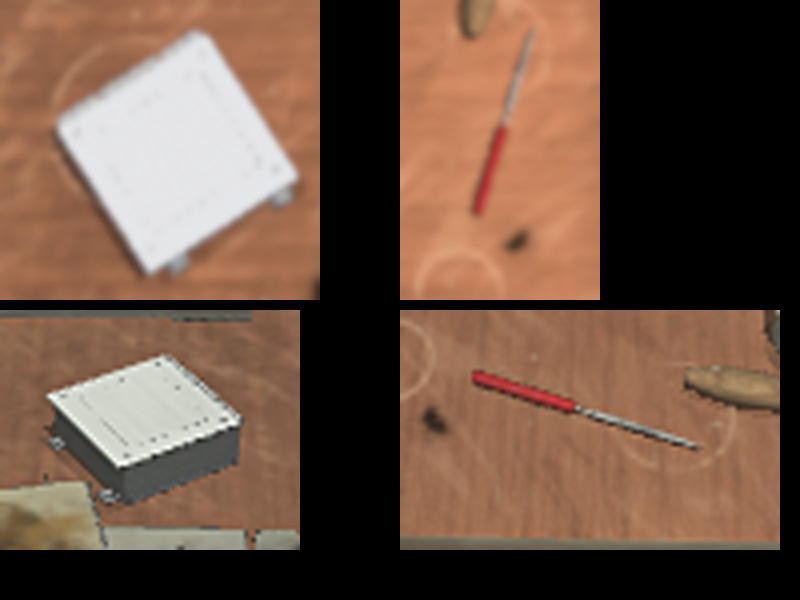

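Run:
```python
from h import *
T=lambda x,y:('top0',(160+x/4-.4,140+y/4-.4)); S=lambda x,y:('side0',(225+x/4-.4,145+(y-310)/4-.4))
C={'BL':(T(57,127),S(168,355)),'BR':(T(203,30),S(241,420)),'FR':(T(298,178),S(122,467)),'FL':(T(147,275),S(48,397))}
P={}
for k,v in C.items():
    P[k],e=tri(v);print(k,P[k].round(4),np.round(e,4), [atz(v[0][0],v[0][1],.05)[:2].round(4), atz(v[1][0],v[1][1],.05)[:2].round(4)])
for n,t,s in(('tip',(33-.4,7.5-.4),(74.5-.4,34.5-.4)),('hend',(19.25-.4,53.25-.4),(18.75-.4,16.75-.4)),('junc',((503-400)/4-.4,126/4-.4),((574-400)/4-.4,(407-310)/4-.4))):
    v=[('top0',(355+t[0],145+t[1])),('side0',(215+s[0],280+s[1]))]
    x,e=tri(v);print(n,x.round(4),np.round(e,4),atz(*v[0],.005).round(4),atz(*v[1],.005).round(4))
print(env.sense()['tcp_rot'])
```

```text
BL [0.5563 0.3504 0.0473] [0.0024 0.0024] [array([0.5535, 0.3497]), array([0.5587, 0.3469])]
BR [0.6294 0.2337 0.0489] [0.0008 0.0008] [array([0.63  , 0.2337]), array([0.6285, 0.2319])]
FR [0.5134 0.1594 0.047 ] [0.0025 0.0025] [array([0.5106, 0.159 ]), array([0.5159, 0.1561])]
FL [0.4375 0.2797 0.0428] [0.0019 0.0019] [array([0.4352, 0.2785]), array([0.4403, 0.2696])]
tip [ 0.6162 -0.3457 -0.0007] [0.0007 0.0007] [ 0.6146 -0.3441  0.005 ] [ 0.6164 -0.3492  0.005 ]
hend [ 0.4653 -0.2948  0.0012] [0.0005 0.0005] [ 0.4645 -0.2939  0.005 ] [ 0.4662 -0.2973  0.005 ]
junc [ 0.5352 -0.3182  0.0028] [0.0006 0.0006] [ 0.5356 -0.3175  0.005 ] [ 0.5346 -0.3198  0.005 ]
[-7.31281196e-04  9.90430871e-01  1.38007794e-01 -6.64758444e-05]
```

Call:
step_arm --rows '[{"x":30,"y":30,"z":0,"spin":-3},{"x":60,"y":60,"z":0,"spin":-6},{"x":95,"y":90,"z":0,"spin":-10},{"x":125,"y":115,"z":0,"spin":-14},{"x":155,"y":140,"z":0,"spin":-18},{"x":185,"y":168,"z":0,"spin":-22},{"x":215,"y":195,"z":0,"spin":-26},{"x":245,"y":222,"z":0,"spin":-30},{"x":275,"y":250,"z":0,"spin":-33},{"x":305,"y":275,"z":-10,"spin":-34.6},{"x":330,"y":300,"z":-20,"spin":-34.6},{"x":344,"y":311,"z":-27,"spin":-34.6}]' --grip 0.6

```text
time_s: 1.15
position: [0.5251, -0.3083, 0.1992]
tcp_rot: [-0.001, 0.987, -0.16, 0.001]
wrist_force: [-0.4, -0.1, -0.4]
grip_width: 0.0547
gripper_force: 0.0
```

Call:
step_arm --rows '[{"z":0},{"z":0}]'

```text
invalid input
```

Run:
```python
from h import *
snap('wrist','w1'); s=env.sense(); print(s['position'],s['tcp_rot'],s['q'])
print(*[proj('w1',p).round(1) for p in ((.6162,-.3457,.0045),(.4653,-.2948,.0045),(.5352,-.3182,.0045))])
crop('w1',0,0,512,384,1.5,'w1b')
```

```text
[ 0.52645987 -0.30609315  0.1977987 ] [-2.56156909e-03  9.87407088e-01 -1.58179032e-01  2.73931413e-04] [ 0.83257282  0.46287799 -0.45955772  1.68498039  0.22472261  1.04791111
 -1.58659664]
[263.9  67.1] [262.1 220.7] [262.7 154.4]
```

View pics/w1b.png

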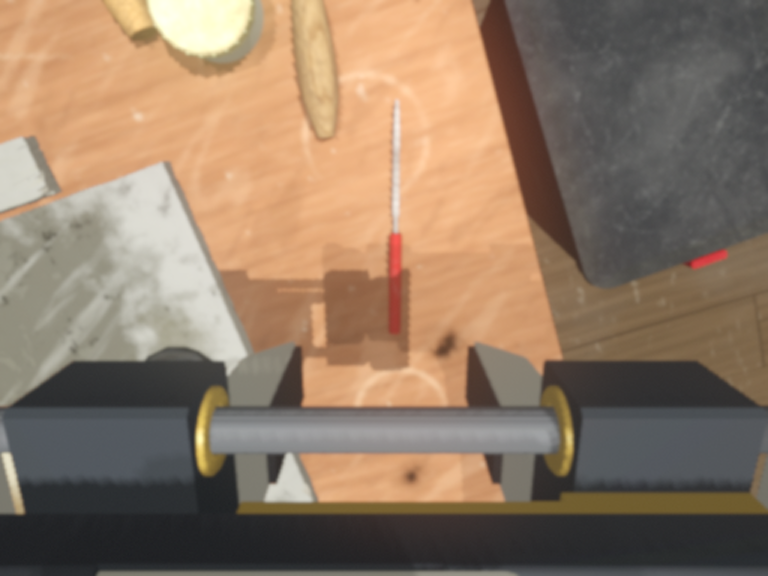

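Call:
step_arm --rows '[{"x":0,"y":0,"z":-20,"spin":0},{"x":0,"y":0,"z":-40,"spin":0},{"x":0,"y":0,"z":-60,"spin":0},{"x":0,"y":0,"z":-60,"spin":0},{"x":0,"y":0,"z":-60,"spin":0},{"x":0,"y":0,"z":-60,"spin":0}]'

```text
time_s: 1.7
position: [0.5221, -0.3147, 0.1406]
tcp_rot: [0.0, 0.987, -0.163, 0.0]
wrist_force: [0.8, 0.4, -0.9]
grip_width: 0.0552
gripper_force: 0.0
```

Run:
```python
from h import *
from scipy.spatial.transform import Rotation as R
d=snap('wrist','w2'); s=env.sense(); print(s['position'],s['tcp_rot'],s['q'])
q=s['tcp_rot'];M=R.from_quat([q[1],q[2],q[3],q[0]]).as_matrix();print(M.round(4).tolist(), np.degrees(np.arctan2(M[1,0],M[0,0])))
# red handle segmentation
im=d['pixels'].astype(int); m=((im[...,0]>120)&(im[...,1]<60)&(im[...,2]<70)).astype(np.uint8)
n,l,st,c=cv2.connectedComponentsWithStats(m)
i=1+np.argmax([st[k,4]*(abs(c[k,0]-256)<60) for k in range(1,n)]);print(st[i],c[i])
ys,xs=np.where(l==i); 
line=cv2.fitLine(np.c_[xs,ys].astype(np.float32),cv2.DIST_L2,0,.01,.01).ravel()
ya,yb=ys.min(),ys.max()+1
pt=lambda y:(line[2]+line[0]/line[1]*(y-line[3]),y-.5)
A=atz('w2',pt(ya),.006);B=atz('w2',pt(yb),.006);print(A,B,np.linalg.norm(A-B),np.degrees(np.arctan2(*(A-B)[1::-1])))
print('w1 tip',atz('w1',(264,68),.0045),'end',atz('w1',(262.7,221.3),.0045))
crop('w2',150,0,240,260,2.2,'w2b')
```

```text
[ 0.52248954 -0.31482731  0.14113987] [ 3.60053642e-04  9.86636472e-01 -1.62933519e-01  1.00501743e-03] [ 0.82408055  0.5255332  -0.43332937  1.73125335  0.26396577  0.94054126
 -1.61224112]
[[0.9469, -0.3215, 0.0019], [-0.3215, -0.9469, -0.001], [0.0021, 0.0004, -1.0]] -18.75440646925527
[253 212   8  32 194] [256.81443299 229.3814433 ]
[ 0.49453992 -0.30537359  0.006     ] [ 0.46430245 -0.29624742  0.006     ] 0.031584678918924476 -16.79469294340227
w1 tip [ 0.61538113 -0.34549795  0.0045    ] end [ 0.46442623 -0.29520251  0.0045    ]
```

View pics/w2b.png

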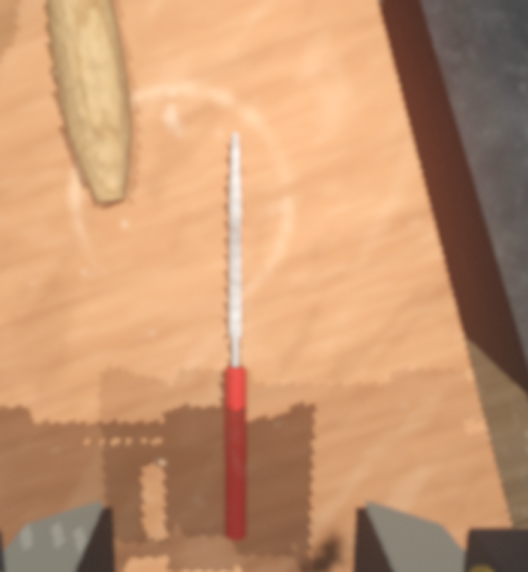

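Run:
```python
from h import *
P={}
for n,a,b in(('tip',(264,68),(256.6,60.2)),('end',(262.6,221.3),(256.6,244.2)),('junc',(263.2,156.4),(256.6,166.5))):
    P[n]=atz('w2',b,.005); print(n,tri([('w1',a),('w2',b)]),P[n])
u=P['tip']-P['end'];print(np.degrees(np.arctan2(u[1],u[0])),np.linalg.norm(u)); u/=np.linalg.norm(u)
print('grasp',P['junc']-u*.015)
```

```text
tip (array([ 0.61499259, -0.34573618,  0.01585134]), [0.0007270909382569533, 0.000727090938256934]) [ 0.61614287 -0.34673641  0.005     ]
end (array([ 0.46899293, -0.29673132,  0.01723272]), [0.00036471366368713223, 0.0003647136636869664]) [ 0.46340234 -0.29524243  0.005     ]
junc (array([ 0.52794684, -0.31696199, -0.02366328]), [0.0001044845619465404, 0.00010448456194639417]) [ 0.53360241 -0.31890924  0.005     ]
-18.630696906559088 0.16118716281570478
grasp [ 0.51938845 -0.31411724  0.005     ]
```

Call:
step_arm --rows '[{"x":-1,"y":0,"z":-25,"spin":0},{"x":-1,"y":0,"z":-50,"spin":0},{"x":-1,"y":0,"z":-75,"spin":0},{"x":-1,"y":0,"z":-95,"spin":0},{"x":-1,"y":0,"z":-112,"spin":0},{"x":-1,"y":0,"z":-124,"spin":0},{"x":-1,"y":0,"z":-132,"spin":0},{"x":-1,"y":0,"z":-136,"spin":0},{"x":-1,"y":0,"z":-138,"spin":0},{"x":-1,"y":0,"z":-138,"spin":0},{"x":-1,"y":0,"z":-138,"spin":0}]'

```text
time_s: 2.67
position: [0.5214, -0.3146, 0.0027]
tcp_rot: [0.0, 0.987, -0.163, 0.001]
wrist_force: [-0.5, 0.2, -0.4]
grip_width: 0.0552
gripper_force: 0.0
```

Call:
step_arm --rows '[{"x":0,"y":0,"z":0,"spin":0},{"x":0,"y":0,"z":0,"spin":0},{"x":0,"y":0,"z":0,"spin":0},{"x":0,"y":0,"z":0,"spin":0},{"x":0,"y":0,"z":0,"spin":0},{"x":0,"y":0,"z":0,"spin":0},{"x":0,"y":0,"z":0,"spin":0},{"x":0,"y":0,"z":0,"spin":0}]' --grip 0.0 --grip_force 50

```text
time_s: 3.33
position: [0.5206, -0.3143, 0.0017]
tcp_rot: [-0.0, 0.987, -0.163, -0.0]
wrist_force: [-0.2, -0.7, -0.1]
grip_width: 0.0081
gripper_force: 50.0
```

Call:
step_arm --rows '[{"x":0,"y":0,"z":8,"spin":0},{"x":0,"y":0,"z":25,"spin":0},{"x":0,"y":0,"z":50,"spin":0},{"x":0,"y":0,"z":80,"spin":0},{"x":0,"y":0,"z":110,"spin":0},{"x":0,"y":0,"z":140,"spin":0},{"x":0,"y":0,"z":170,"spin":0},{"x":0,"y":0,"z":200,"spin":0},{"x":0,"y":0,"z":230,"spin":0},{"x":0,"y":0,"z":260,"spin":0},{"x":0,"y":0,"z":280,"spin":0},{"x":0,"y":0,"z":290,"spin":0}]'

```text
time_s: 4.33
position: [0.522, -0.3146, 0.296]
tcp_rot: [0.001, 0.987, -0.163, 0.003]
wrist_force: [0.3, -0.3, -0.8]
grip_width: 0.0083
gripper_force: 50.0
```

Call:
step_arm --rows '[{"x":-8,"y":30,"z":0,"spin":3},{"x":-16,"y":65,"z":0,"spin":7},{"x":-26,"y":100,"z":0,"spin":11},{"x":-36,"y":135,"z":0,"spin":15},{"x":-46,"y":170,"z":0,"spin":19},{"x":-56,"y":205,"z":0,"spin":23},{"x":-66,"y":240,"z":0,"spin":27},{"x":-76,"y":275,"z":0,"spin":31},{"x":-86,"y":310,"z":0,"spin":35},{"x":-96,"y":345,"z":0,"spin":39},{"x":-106,"y":380,"z":0,"spin":43},{"x":-115,"y":410,"z":0,"spin":46}]'

```text
time_s: 5.33
position: [0.404, 0.0979, 0.2914]
tcp_rot: [0.0, 0.971, 0.238, -0.0]
wrist_force: [0.7, 0.6, -0.6]
grip_width: 0.0082
gripper_force: 50.0
```

Call:
step_arm --rows '[{"x":-7,"y":25,"z":0,"spin":3},{"x":-14,"y":45,"z":-10,"spin":4.7},{"x":-20,"y":60,"z":-40,"spin":4.7},{"x":-25,"y":65,"z":-70,"spin":4.7},{"x":-25,"y":65,"z":-90,"spin":4.7},{"x":-25,"y":65,"z":-100,"spin":4.7},{"x":-25,"y":65,"z":-100,"spin":4.7},{"x":-25,"y":65,"z":-100,"spin":4.7},{"x":-25,"y":65,"z":-100,"spin":4.7}]'

```text
time_s: 6.08
position: [0.3816, 0.1609, 0.1927]
tcp_rot: [-0.0, 0.961, 0.275, 0.001]
wrist_force: [0.3, -0.9, -0.4]
grip_width: 0.0082
gripper_force: 50.0
```

Run:
```python
from h import *
snap('wrist','w3');snap('top','t3');snap('side','s3'); s=env.sense(); print(s['position'],s['tcp_rot'],s['q'])
crop('w3',0,0,512,384,1.0,'a');crop('t3',160,140,100,100,3,'b');crop('s3',200,120,130,100,3,'c')
a,b,c=[cv2.imread(f'pics/{k}.png') for k in'abc']
o=np.zeros((600,800,3),np.uint8);o[:384,:512]=a;o[300:600,500:800]=b;o[0:300,512:800]=c[:,:288];cv2.imwrite('pics/m3.png',o)
```

```text
[0.38174578 0.16078041 0.19282273] [3.00501561e-04 9.61472122e-01 2.74899781e-01 1.17373929e-03] [ 0.42696003  0.17392564 -0.95672089  2.13170769  0.18090155  0.9148035
 -1.64720313]
```

View pics/m3.png

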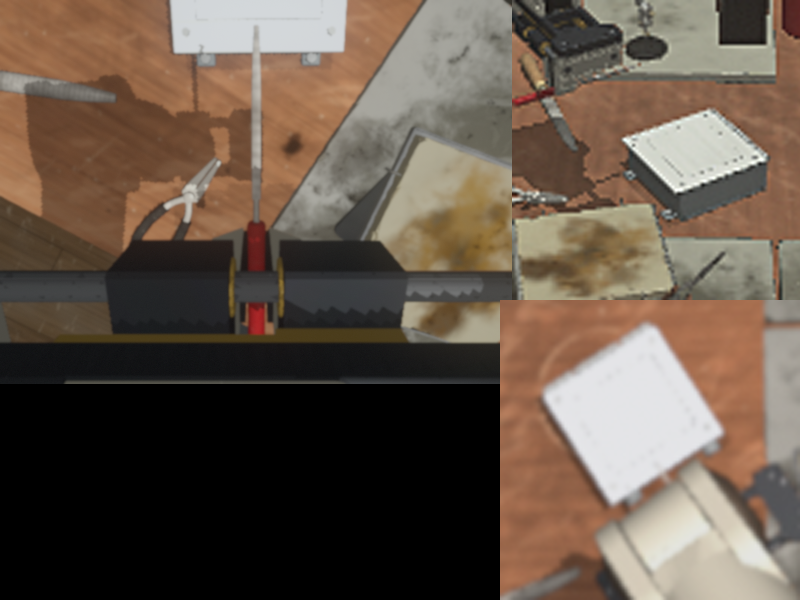

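Run:
```python
from h import *
s=env.sense();p=s['position']
print('block',tri([('w3',(415,130)),('s3',(200+(653-512)/3,120+205/3))]),atz('w3',(415,130),.06))
L=atz('w3',(173,51.5),.048);Rr=atz('w3',(345.5,51.5),.048);u=L-Rr
print(L,Rr,np.linalg.norm(u),np.degrees(np.arctan2(u[1],u[0]))-90)
Lt=tri([('w3',(173,51.5)),('s3',(200+(623-512)/3,120+141/3))]);Rt=tri([('w3',(345.5,51.5)),('s3',(200+(681-512)/3,120+192/3))]);print(Lt,Rt)
for z in (.19,.193,.196,.2):
    t=atz('w3',(256.6,26.5),z);print(z,t,np.linalg.norm((t-p)[:2]),np.degrees(np.arctan2(*(t-p)[1::-1])))
# t3 corners (top view)
g=lambda x,y:('t3',(160+(x-500)/3-.3,140+(y-300)/3-.3))
for c in((542,398),(651,322),(723,433),(612,504)): print(atz(*g(*c),.05))
```

```text
block (array([0.48809797, 0.08343533, 0.08498969]), [0.0018769876925746184, 0.0018769876925746275]) [0.49018134 0.07210888 0.06      ]
[0.43619532 0.27678265 0.048     ] [0.51156311 0.15628715 0.048     ] 0.1421248409214685 32.025247828630626
(array([0.43842604, 0.27889296, 0.04041831]), [0.0024420430968789017, 0.0024420430968788275]) (array([0.51615328, 0.1568157 , 0.04735801]), [0.0044059085298320845, 0.004405908529831796])
0.19 [0.46774785 0.2157151  0.19      ] 0.1020498764557919 32.56881772852813
0.193 [0.46730621 0.21544762 0.193     ] 0.1015336911534584 32.5757700100463
0.196 [0.46686456 0.21518013 0.196     ] 0.10101750736132832 32.582793341828875
0.2 [0.4662757  0.21482348 0.2       ] 0.10032926469464826 32.592270201895154
[0.55027887 0.35012085 0.05      ]
[0.63018734 0.23469913 0.05      ]
[0.51081436 0.15920545 0.05      ]
[0.437272   0.27637997 0.05      ]
```

Call:
step_arm --rows '[{"x":-3,"y":-3,"z":-20,"spin":0},{"x":-3,"y":-4,"z":-45,"spin":-0.5},{"x":-3,"y":-4,"z":-70,"spin":-0.5},{"x":-3,"y":-4,"z":-95,"spin":-0.5},{"x":-3,"y":-4,"z":-118,"spin":-0.5},{"x":-3,"y":-4,"z":-135,"spin":-0.5},{"x":-3,"y":-4,"z":-147,"spin":-0.5},{"x":-3,"y":-4,"z":-153,"spin":-0.5},{"x":-3,"y":-4,"z":-156,"spin":-0.5},{"x":-3,"y":-4,"z":-156,"spin":-0.5},{"x":-3,"y":-4,"z":-156,"spin":-0.5},{"x":-3,"y":-4,"z":-156,"spin":-0.5}]'

```text
time_s: 7.23
position: [0.3785, 0.1569, 0.0366]
tcp_rot: [0.0, 0.963, 0.271, 0.001]
wrist_force: [-0.1, 0.4, 0.3]
grip_width: 0.0081
gripper_force: 50.0
```

Run:
```python
from h import *
snap('wrist','w4');snap('side','s4'); s=env.sense(); print(s['position'],s['tcp_rot'])
a=cv2.imread('pics/w4.png');crop('s4',220,130,96,75,5,'c');c=cv2.imread('pics/c.png')
crop('w4',200,0,112,150,3.5,'d');d=cv2.imread('pics/d.png')
o=np.zeros((600,800,3),np.uint8);o[:d.shape[0],:d.shape[1]]=d;o[:300,400:784]=cv2.resize(c,None,fx=.8,fy=.8);o[320:,400:773]=cv2.resize(a,(373,280));cv2.imwrite('pics/m4.png',o)
```

```text
[0.37839113 0.15683747 0.03643057] [1.02918491e-04 9.62595513e-01 2.70941307e-01 8.22065094e-04]
```

View pics/m4.png

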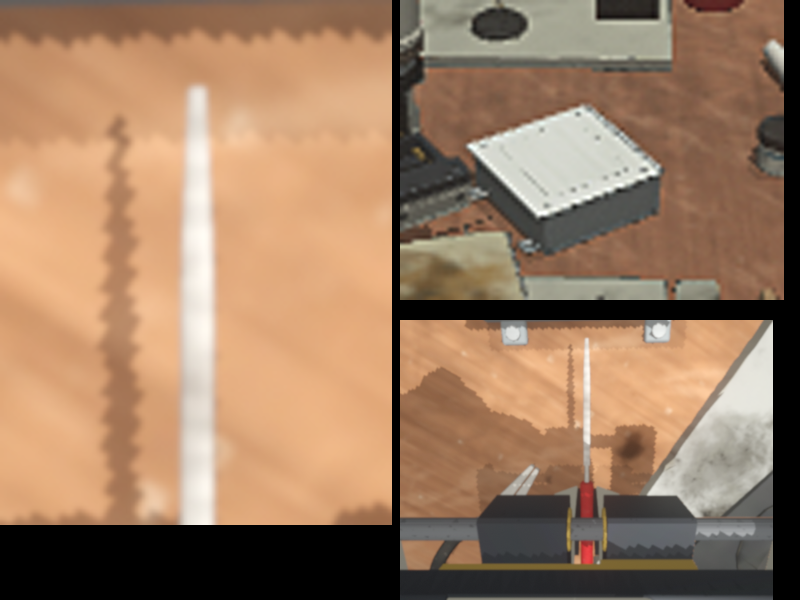

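Call:
step_arm --rows '[{"x":5,"y":3,"z":0,"spin":0},{"x":11,"y":7,"z":0,"spin":0},{"x":18,"y":11,"z":0,"spin":0},{"x":24,"y":15,"z":0,"spin":0},{"x":30,"y":18.7,"z":0,"spin":0},{"x":35.3,"y":22,"z":0,"spin":0},{"x":35.3,"y":22,"z":0,"spin":0},{"x":35.3,"y":22,"z":0,"spin":0}]'

```text
time_s: 8.0
position: [0.4131, 0.1791, 0.0356]
tcp_rot: [-0.0, 0.963, 0.271, -0.0]
wrist_force: [-0.8, 0.0, -1.2]
grip_width: 0.0083
gripper_force: 50.0
```

Run:
```python
import numpy as np
# tip (blade top, clamp x,z) path: contact r=110 on underside; shift relative to start
r=.110;c=np.array([.848,.530])
def tip(th):
    n=np.array([np.sin(th),-0-np.cos(th)])*0  # see below
    d=np.array([-np.cos(th),np.sin(th)]); un=np.array([-np.sin(th),-np.cos(th)])
    return np.array([.067,.048])+r*d+.002*un
# blade top z at start = .0364+.0028+.0025
z0=.0417;x0=-.043
for deg in range(0,131,5):
    t=tip(np.radians(deg)); top=t[1]+ (0 if deg<90 else 0); dx=t[0]-x0
    print(deg,(1000*dx*c).round(1),round(1000*(top-z0),1))
```

```text
0 [0. 0.] 4.3
5 [0.2 0.1] 13.9
10 [1.1 0.7] 23.4
15 [2.7 1.7] 32.8
20 [5.  3.2] 42.0
25 [8. 5.] 51.0
30 [11.6  7.3] 59.6
35 [15.9  9.9] 67.8
40 [20.7 13. ] 75.5
45 [26.1 16.3] 82.7
50 [32. 20.] 89.3
55 [38.4 24. ] 95.3
60 [45.2 28.2] 100.6
65 [52.3 32.7] 105.1
70 [59.8 37.4] 109.0
75 [67.5 42.2] 112.0
80 [75.4 47.1] 114.3
85 [83.5 52.2] 115.7
90 [91.6 57.2] 116.3
95 [99.7 62.3] 116.1
100 [107.8  67.4] 115.0
105 [115.8  72.4] 113.1
110 [123.6  77.2] 110.4
115 [131.2  82. ] 106.8
120 [138.5  86.5] 102.6
125 [145.4  90.9] 97.6
130 [151.9  95. ] 91.9
```

Call:
step_arm --rows '[{"x":0,"y":0,"z":4.3,"spin":0},{"x":0,"y":0,"z":9,"spin":0},{"x":0.2,"y":0.1,"z":14,"spin":0},{"x":1.1,"y":0.7,"z":23.4,"spin":0},{"x":2.7,"y":1.7,"z":32.8,"spin":0},{"x":5,"y":3.2,"z":42,"spin":0},{"x":8,"y":5,"z":51,"spin":0},{"x":11.6,"y":7.3,"z":59.6,"spin":0},{"x":15.9,"y":9.9,"z":67.8,"spin":0},{"x":20.7,"y":13,"z":75.5,"spin":0},{"x":23.5,"y":14.7,"z":79,"spin":0},{"x":26.1,"y":16.3,"z":82.7,"spin":0}]'

```text
time_s: 9.0
position: [0.4399, 0.1955, 0.1191]
tcp_rot: [-0.0, 0.963, 0.271, 0.0]
wrist_force: [-1.1, -0.5, -1.2]
grip_width: 0.0081
gripper_force: 50.0
```

Run:
```python
from h import *
snap('wrist','w5');snap('side','s5'); s=env.sense(); print(s['position'],s['tcp_rot'],s['wrist_force'])
a=cv2.imread('pics/w5.png');crop('s5',200,60,130,150,4,'c');c=cv2.imread('pics/c.png')
o=np.zeros((600,800,3),np.uint8);o[:600,:520]=c;o[:210,520:]=cv2.resize(a,(280,210));cv2.imwrite('pics/m5.png',o)
```

```text
[0.44017726 0.19576847 0.11901121] [-3.13524344e-04  9.62557416e-01  2.71076187e-01  9.07512016e-04] [ 0.41005992  0.77786477 -0.27980951]
```

View pics/m5.png

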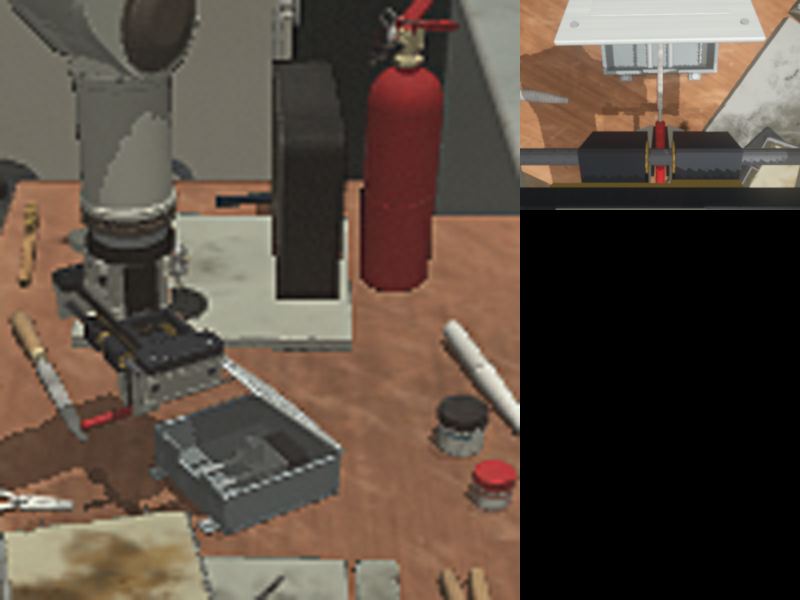

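Call:
step_arm --rows '[{"x":3,"y":1.8,"z":3.4,"spin":0},{"x":5.9,"y":3.7,"z":6.6,"spin":0},{"x":12.3,"y":7.7,"z":12.6,"spin":0},{"x":19.1,"y":11.9,"z":17.9,"spin":0},{"x":26.2,"y":16.4,"z":22.4,"spin":0},{"x":33.7,"y":21.1,"z":26.3,"spin":0},{"x":41.4,"y":25.9,"z":29.3,"spin":0},{"x":49.3,"y":30.8,"z":31.6,"spin":0},{"x":57.4,"y":35.9,"z":33,"spin":0},{"x":65.5,"y":40.9,"z":33.6,"spin":0},{"x":73.6,"y":46,"z":33.4,"spin":0},{"x":81.7,"y":51.1,"z":32.3,"spin":0}]'

```text
time_s: 10.1
position: [0.5217, 0.2468, 0.1506]
tcp_rot: [-0.0, 0.963, 0.271, 0.0]
wrist_force: [-1.3, -0.4, -0.7]
grip_width: 0.0085
gripper_force: 50.0
```

Call:
step_arm --rows '[{"x":4,"y":2.5,"z":-0.9,"spin":0},{"x":8,"y":5,"z":-1.9,"spin":0},{"x":12,"y":7.5,"z":-3.2,"spin":0},{"x":15.8,"y":9.8,"z":-4.6,"spin":0},{"x":19.6,"y":12.2,"z":-6.4,"spin":0},{"x":23.4,"y":14.6,"z":-8.2,"spin":0},{"x":27,"y":16.9,"z":-10.4,"spin":0},{"x":31,"y":19.4,"z":-12.6,"spin":0},{"x":31,"y":19.4,"z":-12.6,"spin":0},{"x":31,"y":19.4,"z":-12.6,"spin":0}]'

```text
time_s: 10.93
position: [0.5502, 0.2645, 0.1371]
tcp_rot: [0.001, 0.963, 0.271, -0.002]
wrist_force: [-5.1, -4.2, 2.3]
grip_width: 0.0081
gripper_force: 50.0
```

Call:
step_arm --rows '[{"x":-8,"y":-5,"z":0,"spin":0},{"x":-24,"y":-15,"z":0,"spin":0},{"x":-48,"y":-30,"z":10,"spin":0},{"x":-72,"y":-45,"z":30,"spin":0},{"x":-96,"y":-60,"z":60,"spin":0},{"x":-105,"y":-70,"z":90,"spin":0},{"x":-110,"y":-80,"z":120,"spin":0},{"x":-115,"y":-95,"z":145,"spin":0},{"x":-115,"y":-100,"z":153,"spin":0},{"x":-115,"y":-100,"z":153,"spin":0},{"x":-115,"y":-100,"z":153,"spin":0},{"x":-115,"y":-100,"z":153,"spin":0}]'

```text
time_s: 11.93
position: [0.4362, 0.1656, 0.2899]
tcp_rot: [-0.0, 0.963, 0.271, -0.001]
wrist_force: [-0.0, -0.6, -0.3]
grip_width: 0.0084
gripper_force: 50.0
```

Run:
```python
from h import *
snap('wrist','w6');snap('side','s6');snap('top','t6'); s=env.sense(); print(s['position'],s['tcp_rot'],s['wrist_force'])
p=s['position']
a=cv2.imread('pics/w6.png');crop('s6',200,80,130,130,3,'c');c=cv2.imread('pics/c.png');crop('t6',150,130,100,100,2,'d');d=cv2.imread('pics/d.png')
o=np.zeros((600,800,3),np.uint8);o[:384,:512]=a;o[210:600,410:800]=c;o[:200,550:750]=d;cv2.imwrite('pics/m6.png',o)
```

```text
[0.43602287 0.16606723 0.28980001] [-6.21224588e-04  9.62360287e-01  2.71773710e-01 -1.15851344e-03] [-0.81049493 -0.63836015  0.35213239]
```

View pics/m6.png

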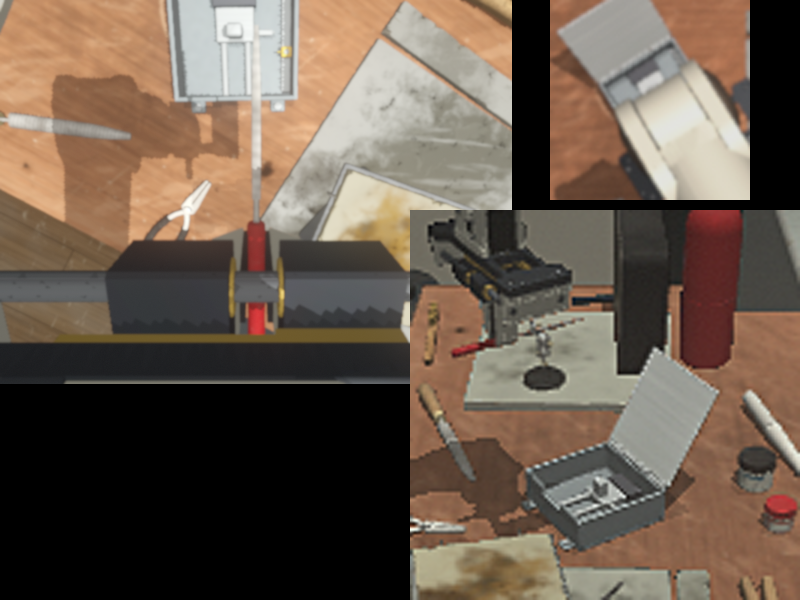

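Call:
step_arm --rows '[{"x":6,"y":-30,"z":5,"spin":-3},{"x":12,"y":-65,"z":5,"spin":-7},{"x":18,"y":-100,"z":5,"spin":-11},{"x":24,"y":-135,"z":5,"spin":-15},{"x":30,"y":-170,"z":5,"spin":-19},{"x":36,"y":-205,"z":5,"spin":-23},{"x":42,"y":-240,"z":5,"spin":-27},{"x":48,"y":-275,"z":5,"spin":-31},{"x":54,"y":-310,"z":5,"spin":-35},{"x":60,"y":-345,"z":5,"spin":-39},{"x":66,"y":-380,"z":5,"spin":-43},{"x":72,"y":-415,"z":5,"spin":-46}]'

```text
time_s: 13.08
position: [0.5089, -0.2505, 0.2946]
tcp_rot: [-0.001, 0.992, -0.128, -0.001]
wrist_force: [0.3, 0.7, 0.5]
grip_width: 0.0084
gripper_force: 50.0
```

Call:
step_arm --rows '[{"x":6,"y":-30,"z":-10,"spin":-2},{"x":10,"y":-50,"z":-35,"spin":-4.3},{"x":12.6,"y":-65.4,"z":-60,"spin":-4.3},{"x":12.6,"y":-65.4,"z":-95,"spin":-4.3},{"x":12.6,"y":-65.4,"z":-130,"spin":-4.3},{"x":12.6,"y":-65.4,"z":-165,"spin":-4.3},{"x":12.6,"y":-65.4,"z":-200,"spin":-4.3},{"x":12.6,"y":-65.4,"z":-230,"spin":-4.3},{"x":12.6,"y":-65.4,"z":-250,"spin":-4.3},{"x":12.6,"y":-65.4,"z":-265,"spin":-4.3},{"x":12.6,"y":-65.4,"z":-270,"spin":-4.3},{"x":12.6,"y":-65.4,"z":-270,"spin":-4.3}]'

```text
time_s: 14.08
position: [0.5207, -0.3137, 0.0242]
tcp_rot: [-0.001, 0.987, -0.163, -0.001]
wrist_force: [-0.5, 1.1, -0.2]
grip_width: 0.0083
gripper_force: 50.0
```

Call:
step_arm --rows '[{"x":0,"y":0,"z":0,"spin":0},{"x":0,"y":0,"z":0,"spin":0}]'

```text
time_s: 14.25
position: [0.5227, -0.3153, 0.0276]
tcp_rot: [0.0, 0.987, -0.164, 0.001]
wrist_force: [0.9, -0.5, -0.6]
grip_width: 0.0086
gripper_force: 50.0
```

Call:
step_arm --rows '[{"x":0,"y":0,"z":-8,"spin":0},{"x":0,"y":0,"z":-15,"spin":0},{"x":0,"y":0,"z":-19,"spin":0},{"x":0,"y":0,"z":-22,"spin":0},{"x":0,"y":0,"z":-22.5,"spin":0},{"x":0,"y":0,"z":-22.5,"spin":0},{"x":0,"y":0,"z":-22.5,"spin":0},{"x":0,"y":0,"z":-22.5,"spin":0}]'

```text
time_s: 14.92
position: [0.5216, -0.3149, 0.0038]
tcp_rot: [0.0, 0.987, -0.164, 0.0]
wrist_force: [0.5, 0.2, 0.8]
grip_width: 0.0085
gripper_force: 50.0
```

Call:
step_arm --rows '[{"x":0,"y":0,"z":-0.7,"spin":0},{"x":0,"y":0,"z":-1.4,"spin":0},{"x":0,"y":0,"z":-1.8,"spin":0},{"x":0,"y":0,"z":-1.8,"spin":0},{"x":0,"y":0,"z":-1.8,"spin":0}]'

```text
time_s: 15.33
position: [0.5214, -0.3148, 0.0018]
tcp_rot: [0.0, 0.987, -0.164, 0.0]
wrist_force: [0.1, -0.6, -0.6]
grip_width: 0.0078
gripper_force: 50.0
```

Call:
step_arm --rows '[{"x":0,"y":0,"z":0,"spin":0},{"x":0,"y":0,"z":0,"spin":0},{"x":0,"y":0,"z":0,"spin":0},{"x":0,"y":0,"z":0,"spin":0},{"x":0,"y":0,"z":0,"spin":0},{"x":0,"y":0,"z":0,"spin":0}]' --grip 0.55 --grip_force 20

```text
time_s: 15.83
position: [0.5214, -0.3149, 0.0019]
tcp_rot: [0.0, 0.987, -0.164, 0.0]
wrist_force: [-0.1, -0.1, 0.3]
grip_width: 0.0435
gripper_force: 0.0
```

Call:
step_arm --rows '[{"x":0,"y":0,"z":8,"spin":0},{"x":0,"y":0,"z":25,"spin":0},{"x":0,"y":0,"z":50,"spin":0},{"x":0,"y":0,"z":80,"spin":0},{"x":0,"y":0,"z":115,"spin":0},{"x":0,"y":0,"z":150,"spin":0},{"x":0,"y":0,"z":185,"spin":0},{"x":0,"y":0,"z":220,"spin":0},{"x":0,"y":0,"z":250,"spin":0},{"x":0,"y":0,"z":275,"spin":0},{"x":0,"y":0,"z":288,"spin":0},{"x":0,"y":0,"z":288,"spin":0}]'

```text
time_s: 16.83
position: [0.5233, -0.3155, 0.2947]
tcp_rot: [0.002, 0.987, -0.164, 0.003]
wrist_force: [-0.4, 1.0, 0.6]
grip_width: 0.0504
gripper_force: 0.0
```

Run:
```python
from h import *
snap('wrist','w7');snap('top','t7');s=env.sense(); print(s['position'],s['tcp_rot'],s['q'])
for n,o in(('w1',None),):print([proj('w7',p).round(1) for p in((.6161,-.3467,.005),(.4634,-.2952,.005))])
d=cv2.imread('pics/w7.png')[:,:,::-1].astype(int)
m=(d[...,0]>110)&(d[...,1]<65)&(d[...,2]<75);m[260:]=0;m[:,:200]=0;m[:,320:]=0
ys,xs=np.where(m);print(xs.min(),xs.max(),ys.min(),ys.max())
```

```text
[ 0.5213055  -0.31479676  0.29028367] [ 3.67724136e-04  9.86525948e-01 -1.63603979e-01  3.95509816e-04] [ 0.89512491  0.38543222 -0.52310254  1.58361892  0.20150318  1.22559067
 -1.56396373]
[array([255.5,  74.7]), array([255.8, 198.7])]Traceback (most recent call last):
  File "<stdin>", line 6, in <module>
    return umr_minimum(a, axis, None, out, keepdims, initial, where)
ValueError: zero-size array to reduction operation minimum which has no identity
```

Call:
step_arm --rows '[{"x":-4,"y":25,"z":0,"spin":2},{"x":-8,"y":60,"z":0,"spin":6},{"x":-11,"y":98,"z":0,"spin":10},{"x":-14,"y":136,"z":0,"spin":14},{"x":-17,"y":174,"z":0,"spin":18},{"x":-20,"y":212,"z":0,"spin":22},{"x":-23,"y":250,"z":0,"spin":26},{"x":-26,"y":288,"z":0,"spin":30},{"x":-28,"y":326,"z":0,"spin":34},{"x":-30,"y":364,"z":0,"spin":38},{"x":-32,"y":402,"z":0,"spin":42},{"x":-33,"y":440,"z":0,"spin":45}]'

```text
time_s: 17.93
position: [0.4867, 0.1264, 0.2884]
tcp_rot: [0.0, 0.974, 0.228, -0.001]
wrist_force: [0.3, -0.3, 0.8]
grip_width: 0.05
gripper_force: 0.0
```

Call:
step_arm --rows '[{"x":-1,"y":35,"z":0,"spin":2},{"x":-2,"y":65,"z":-15,"spin":4},{"x":-3,"y":90,"z":-40,"spin":5.8},{"x":-3,"y":100,"z":-70,"spin":5.8},{"x":-3,"y":100,"z":-100,"spin":5.8},{"x":-3,"y":100,"z":-130,"spin":5.8},{"x":-3,"y":100,"z":-155,"spin":5.8},{"x":-3,"y":100,"z":-170,"spin":5.8},{"x":-3,"y":100,"z":-170,"spin":5.8},{"x":-3,"y":100,"z":-170,"spin":5.8},{"x":-3,"y":100,"z":-170,"spin":5.8}]'

```text
time_s: 18.85
position: [0.4853, 0.2255, 0.1201]
tcp_rot: [-0.0, 0.961, 0.275, -0.0]
wrist_force: [0.7, -0.3, -0.2]
grip_width: 0.0506
gripper_force: 0.0
```

Run:
```python
from h import *
snap('wrist','w8');snap('side','s8');s=env.sense(); print(s['position'],s['tcp_rot'])
print([proj('w8',(.536+a*.848-b*.53,.257+a*.53+b*.848,z)).round(0) for a,b,z in((-.065,.07,.046),(-.065,-.07,.046),(.065,-.07,.046),(.01,0,.043))])
a=cv2.imread('pics/w7.png');b=cv2.imread('pics/w8.png')
crop('s8',230,110,80,100,3,'c');c=cv2.imread('pics/c.png')
o=np.zeros((600,800,3),np.uint8);o[:375,:500]=cv2.resize(b,(500,375));o[375:600,:300]=cv2.resize(a,(300,225));o[300:600,500:740]=c;cv2.imwrite('pics/m8.png',o)
```

```text
[0.48609008 0.22558477 0.12098196] [-1.01868013e-04  9.61363640e-01  2.75279776e-01  9.92753855e-04]
[array([160., 209.]), array([355., 209.]), array([373.,   8.]), array([258., 101.])]
```

View pics/m8.png

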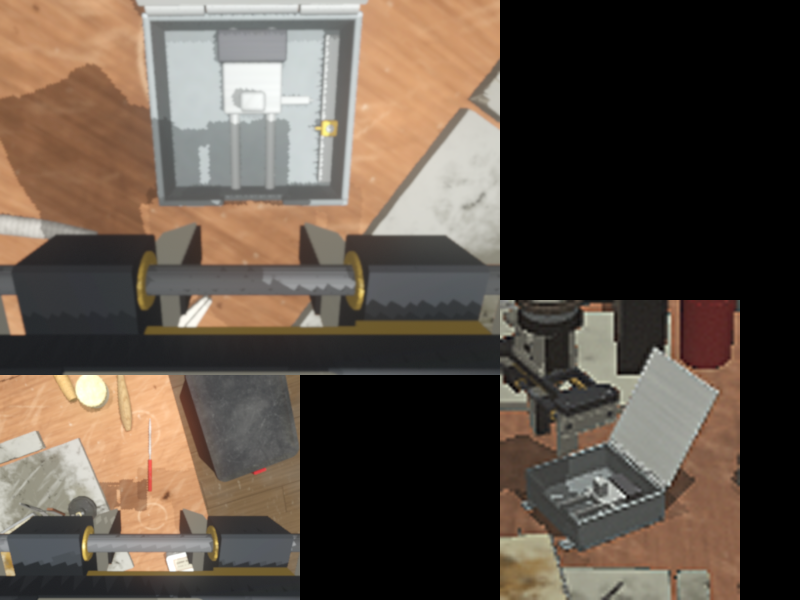

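```bash
cat > meas.py <<'E'
from h import *
c=np.array([.848,.530]);cy=np.array([-.53,.848]);O=np.array([.536,.257])
def cl(p): d=p[:2]-O; return np.array([d@c,d@cy])*1000
E
python3 - <<'E'
from meas import *
b=cv2.cvtColor(cv2.imread('pics/w8.png'),cv2.COLOR_BGR2RGB).astype(int)
y=(b[...,0]-b[...,2]>60)&(b[...,1]-b[...,2]>25);y[:100]=0;y[160:]=0;y[:,:305]=0;y[:,355:]=0
ys,xs=np.where(y)
for r in range(ys.min(),ys.max()+1): print(r,xs[ys==r].min(),xs[ys==r].max(),end='; ')
print(); g=b.sum(2)//3
print(g[94:112,284:332:2])
print(cl(atz('w8',(259,102.6),.043)))
E
```

```text
123 332 335; 124 330 344; 125 329 345; 126 329 345; 127 329 345; 128 329 345; 129 328 344; 130 323 344; 131 323 344; 132 323 344; 133 328 344; 134 329 344; 135 329 344; 136 329 344; 137 329 344; 138 330 343; 139 332 334; 
[[252 242 216 212 213 212 213 213 213 214 214 214 214 214 214 213 213 212
  212 212 212 206 177 172]
 [253 242 214 207 211 213 212 211 208 212 213 212 214 214 214 213 213 213
  212 212 213 209 180 173]
 [252 241 210 196 207 212 208 206 196 208 209 204 213 214 214 214 213 212
  213 213 212 206 171 171]
 [251 240 208 189 203 209 201 200 187 204 204 196 211 214 214 214 213 213
  212 213 212 199 158 171]
 [250 238 213 206 212 216 209 210 205 213 213 209 218 220 220 221 215 212
  213 213 212 193 151 176]
 [248 238 225 229 231 232 230 231 230 232 232 231 234 234 235 235 223 210
  212 213 212 194 153 182]
 [247 238 233 242 243 243 243 244 244 244 244 244 244 245 245 244 229 209
  210 212 209 195 155 186]
 [248 238 236 246 247 247 248 248 248 248 248 248 248 249 249 249 232 215
  213 212 204 190 152 188]
 [248 238 237 248 249 249 249 249 250 250 250 250 250 251 251 251 234 
[... 266 characters left out ...]
 237 237 237 237 236 236 235 234 216 200
  211 214 214 208 170 193]
 [246 234 215 218 218 218 218 218 217 216 215 214 213 213 212 212 207 204
  212 214 213 204 162 187]
 [246 233 204 203 204 202 203 202 203 200 199 198 198 199 197 199 207 209
  213 214 212 195 153 186]
 [247 233 200 203 204 200 202 202 205 201 198 201 202 204 198 202 211 213
  213 214 210 188 151 192]
 [248 233 202 208 210 205 206 207 210 207 204 207 208 209 205 206 213 213
  213 213 211 194 155 198]
 [250 235 206 211 213 210 211 211 213 212 209 211 212 211 210 210 213 213
  213 213 211 202 158 199]
 [251 236 208 213 214 213 213 213 214 214 213 213 212 212 213 213 214 213
  213 213 211 201 158 196]]
[ 8.86438428 -0.65371403]
```

Run:
```python
from meas import *
for z in(.0185,.020): 
  a=cl(atz('w8',(314,102.0),z));m=cl(atz('w8',(323.5,131),z));print(z,a,m,a-m)
print(cl(env.sense()['position']))
```

```text
0.0185 [  8.68977224 -41.23169612] [-12.37430403 -49.39658625] [21.06407627  8.16489013]
0.02 [  8.72696763 -40.98485314] [-12.21493269 -49.10238524] [20.94190032  8.1175321 ]
[-58.97368646  -0.18785427]
```

Call:
step_arm --rows '[{"x":12,"y":7.4,"z":0,"spin":0},{"x":30,"y":18.5,"z":0,"spin":0},{"x":46,"y":28.4,"z":0,"spin":0},{"x":57.8,"y":35.6,"z":0,"spin":0},{"x":57.8,"y":35.6,"z":-15,"spin":0},{"x":57.8,"y":35.6,"z":-35,"spin":0},{"x":57.8,"y":35.6,"z":-55,"spin":0},{"x":57.8,"y":35.6,"z":-72,"spin":0},{"x":57.8,"y":35.6,"z":-85,"spin":0},{"x":57.8,"y":35.6,"z":-92,"spin":0},{"x":57.8,"y":35.6,"z":-94.5,"spin":0},{"x":57.8,"y":35.6,"z":-94.5,"spin":0}]'

```text
time_s: 19.95
position: [0.5428, 0.2606, 0.0251]
tcp_rot: [-0.0, 0.961, 0.275, -0.0]
wrist_force: [-0.6, -0.4, 0.0]
grip_width: 0.0504
gripper_force: 0.0
```

Call:
step_arm --rows '[{"x":0,"y":0,"z":0,"spin":0},{"x":0,"y":0,"z":0,"spin":0},{"x":0,"y":0,"z":0,"spin":0},{"x":0,"y":0,"z":0,"spin":0},{"x":0,"y":0,"z":0,"spin":0},{"x":0,"y":0,"z":0,"spin":0},{"x":0,"y":0,"z":0,"spin":0},{"x":0,"y":0,"z":0,"spin":0}]' --grip 0.0 --grip_force 50

```text
time_s: 20.62
position: [0.5438, 0.2603, 0.0257]
tcp_rot: [0.0, 0.961, 0.275, 0.0]
wrist_force: [-0.3, -1.6, 3.6]
grip_width: 0.0173
gripper_force: 50.0
```

Run:
```python
from meas import *
snap('wrist','w9');s=env.sense();print(cl(s['position']),s['position'],s['wrist_force'],s['grip_width'])
b=cv2.cvtColor(cv2.imread('pics/w9.png'),cv2.COLOR_BGR2RGB).astype(int)
y=(b[...,0]-b[...,2]>60)&(b[...,1]-b[...,2]>25);y[:,:280]=0;y[:,470:]=0;y[:20]=0;y[300:]=0
n,l,st,ce=cv2.connectedComponentsWithStats(y.astype(np.uint8));print([(k.tolist()) for k in st[1:] if k[4]>30])
o,_=ray('w9',(0,0));print(cl(o),o)
for q in((8.7,-41.2),(-12.4,-49.4)):
  w=O+c*q[0]/1000+cy*q[1]/1000;print(proj('w9',(w[0],w[1],.0185)))
```

```text
[ 8.34754101 -1.27587907] [0.5437549  0.26034224 0.02571498] [ 0.50129249 -2.64721936  4.58961953] 0.017689793007129476
[[413, 114, 57, 157, 6970], [296, 261, 7, 39, 170]]
[8.30683721e+01 2.06260319e-02] [0.60643077 0.30104355 0.18270521]
[334.19038848 240.84484382]
[346.82684658 276.73454988]
```

```bash
cat > avg.py <<'E'
from meas import *
P=[];F=[]
for i in range(16):
    d=env.get_image('wrist');s=env.sense();P.append(cl(s['position']).tolist()+[s['position'][2]*1000]);F.append(s['wrist_force'])
print(np.mean(P,0),np.std(P,0),np.mean(F,0),s['time_s'],s['grip_width'])
E
python3 - <<'E'
exec(open('avg.py').read())
snap('top','t9');b=cv2.imread('pics/t9.png')
for q in((8.7,-41.2),(-12.4,-49.4)):
  w=O+c*q[0]/1000+cy*q[1]/1000;u=proj('t9',(w[0],w[1],.0185)).round().astype(int);print(u,b[u[1]-2:u[1]+3,u[0]-2:u[0]+3].tolist())
b9=cv2.imread('pics/w9.png').sum(2)//3;print(b9[205:275:3,320:362:3])
E
```

```text
[ 8.34483352 -1.28634953 25.7007902 ] [0.01733724 0.01911357 0.01419401] [ 0.89571895 -2.90457228  5.30073228] 21.4667 0.017487037376681645
[214 169] [[[168, 184, 194], [168, 185, 194], [167, 184, 193], [167, 184, 193], [167, 184, 192]], [[168, 184, 194], [169, 185, 194], [168, 185, 193], [168, 185, 194], [168, 185, 193]], [[168, 184, 193], [168, 184, 193], [168, 185, 193], [168, 185, 194], [168, 185, 194]], [[167, 183, 192], [168, 184, 192], [168, 184, 193], [168, 185, 193], [167, 184, 193]], [[166, 182, 191], [167, 184, 192], [167, 183, 192], [168, 184, 193], [168, 184, 193]]]
[219 173] [[[168, 184, 193], [168, 185, 194], [168, 185, 194], [169, 185, 194], [168, 185, 193]], [[167, 183, 192], [168, 184, 193], [168, 184, 194], [168, 185, 194], [168, 184, 193]], [[167, 183, 192], [168, 184, 193], [168, 184, 193], [169, 185, 194], [168, 185, 193]], [[167, 184, 192], [167, 183, 192], [167, 184, 193], [168, 184, 192], [168, 185, 193]], [[166, 182, 190], [166, 183, 191], [166, 183, 191], [167, 183, 192], [167, 183, 192]]]
[[127 129 127 133 149 149 148 147 147 148 149 149 125 152]
 [126 127
[... 648 characters left out ...]
6  65  64  65  64  61  60  59  60  59  59  61  63]
 [ 56  57  55  55  54  54  55  53  54  53  52  53  52  52]
 [ 55  55  54  54  53  54  53  52  52  52  52  51  51  52]
 [ 55  54  53  52  52  52  51  52  52  51  51  50  49  51]
 [ 53  53  52  53  51  51  51  50  51  50  50  50  49  48]
 [ 52  52  51  51  51  51  50  50  50  49  49  49  49  48]
 [ 51  51  51  50  50  49  50  49  49  49  49  48  49  49]
 [ 51  50  51  49  49  48  49  48  48  48  48  48  48  47]
 [ 50  50  49  49  49  48  48  48  47  47  47  47  47  47]
 [ 50  49  49  49  48  48  46  46  47  47  47  47  46  46]
 [ 60  61  60  60  60  60  59  59  59  59  58  60  59  59]
 [ 76  78  77  77  77  77  76  76  75  76  76  76  76  75]]
```

Call:
step_arm --rows '[{"x":-2,"y":-1.2,"z":0,"spin":0},{"x":-4,"y":-2.5,"z":0,"spin":0},{"x":-6,"y":-3.8,"z":0,"spin":0},{"x":-8,"y":-5,"z":0,"spin":0},{"x":-10,"y":-6.2,"z":0,"spin":0},{"x":-12,"y":-7.5,"z":0,"spin":0},{"x":-14,"y":-8.8,"z":0,"spin":0},{"x":-16,"y":-10,"z":0,"spin":0},{"x":-17.8,"y":-11.1,"z":0,"spin":0},{"x":-17.8,"y":-11.1,"z":0,"spin":0},{"x":-17.8,"y":-11.1,"z":0,"spin":0},{"x":-17.8,"y":-11.1,"z":0,"spin":0}]'

```text
time_s: 22.52
position: [0.529, 0.251, 0.0258]
tcp_rot: [-0.001, 0.961, 0.275, 0.003]
wrist_force: [10.8, 2.4, -5.6]
grip_width: 0.0174
gripper_force: 50.0
```

```bash
python3 avg.py
```

```text
[-9.09047627 -1.37808637 25.77790904] [0.02455009 0.02116937 0.01286518] [ 9.86075588  1.91130127 -5.55995422] 23.3167 0.017638487333836838
```

Call:
step_arm --rows '[{"x":-1,"y":-0.6,"z":0,"spin":0},{"x":-2,"y":-1.3,"z":0,"spin":0},{"x":-3.3,"y":-2.1,"z":0,"spin":0},{"x":-3.3,"y":-2.1,"z":0,"spin":0},{"x":-3.3,"y":-2.1,"z":0,"spin":0},{"x":-3.3,"y":-2.1,"z":0,"spin":0}]'

```text
time_s: 23.82
position: [0.5259, 0.2491, 0.0258]
tcp_rot: [-0.001, 0.961, 0.275, 0.004]
wrist_force: [10.1, 2.9, -7.0]
grip_width: 0.0174
gripper_force: 50.0
```

Run:
```python
exec(open('avg.py').read())
snap('wrist','w10')
for n,q in(('pointer',(8.7-21,-41.2)),('mark',(-12.4,-49.4))):
  w=O+c*q[0]/1000+cy*q[1]/1000;print(n,proj('w10',(w[0],w[1],.0185)))
b=cv2.imread('pics/w10.png');print((b[226:242,328:372:3,2]-b[226:242,328:372:3,0].astype(int)))
o=np.zeros((600,800,3),np.uint8);crop('w10',296,206,100,60,8,'a');o[:480]=cv2.imread('pics/a.png');o[480:600,:160]=cv2.resize(b,(160,120));cv2.imwrite('pics/m10.png',o)
```

```text
[-12.73570105  -1.3893887   25.78095115] [0.02271355 0.01507215 0.01048303] [10.39905547  2.79815494 -6.40327503] 24.6167 0.017470869160097227
pointer [334.02627281 240.76145802]
mark [349.66681749 240.94216131]
[[ -7  -6  -5  -6  -7  -6  -6  -6  -6  -1   4   4   4   4   4]
 [ -7  -7  -5  -5  -7  -6  -6  -6  -5   0  16  17  17  17  17]
 [ -5  -6  -7  -6  -7  -6  -6  -6  -5   3  37  38  40  40  39]
 [ -5  -5  -7  -8  -7  -6  -5  -6  -5   7  55  59  59  60  60]
 [ -6  -5  -7  -8  -7  -6  -6  -4  -4  12  62  70  71  71  71]
 [ -5  -6  -8  -8  -7  -5  -5  -5  -3  13  66  78  79  80  81]
 [ -6  -6  -7  -8  -6  -6  -5  -5  -5  15  71  89  88  88  88]
 [ -6  -5  -7  -7  -6  -7  -6  -6  -6  18  77  99  94  96  98]
 [ -4  -4  -4  -6  -7  -7  -7  -6  -6  20  82 108 103 106 106]
 [ -2  -2  -2  -3  -6  -6  -7  -6  -5  22  83 113 111 113 110]
 [ -2  -2  -1  -2  -5  -6  -7  -5  -4  23  81 114 117 112 101]
 [ -2  -1  -1  -2  -5  -6  -5   3   4  29  79 110 115  97  71]
 [ -2  -2   0  -2  -3  -5  -4  20  23  39  72 101 107  66  33]
 [ -3  -3  -1  -2  -3  -4  -2  30  32  38  54  78  85  36   8]
 [ -4  -3  -3  -3  -3  -4  -2  19  20  22  27  43  47  12   0]
 [ -4  -4  -4  -4  -4  -4  -3   3   3   4   6  11  13   0  -2]]
```

View pics/m10.png

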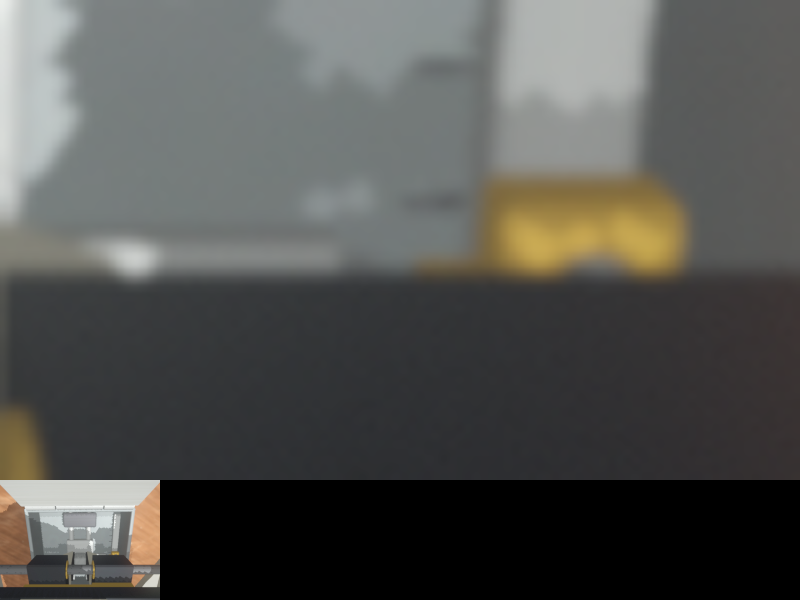

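```bash
python3 -c "
from cell import env
print(env.job_done())"
```

```text
the job is handed in; nothing more can be done
None
```

The job is handed in: the cover leans on its stop, the file lies flat in its original spot clear of the clamp, and the gripper holds the jaw about 21 mm out with its pointer lined up with the marker to within about 0.5 mm. That alignment comes from the measured hand travel and a partly blocked wrist view. The judge returned no verdict.

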